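# Touch test of a repaired tablet

## Task

Run the touch test on the repaired tablet in the sprung cradle: touch the glass with the fingertips at the open ring, slide them along the white line and round its corner to the filled square, staying on the line and in contact with the glass all the way. Press only lightly, so that the cradle never goes down to its stop, and finish while holding the fingertips on the square, still lightly pressing. Leave the tablet lying in the cradle, the suction cup standing on the glass, and everything else where it is.

Things in the scene. Friction and masses are not known exactly. Their poses are not given: they have to be found in the camera images.
- tablet: A tablet, 200 x 130 x 8 mm, 0.25 to 0.4 kg, grey edge, dark glass, lying loose and face up in the cradle's shallow pocket (its rim stands 4 mm below the glass). Origin at the centre of its underside, x along its long side, z up; the glass is at z = 8 mm. An L-shaped white line 4 mm wide on the glass runs from an open ring 144 mm along +x to a corner, then 84 mm along +y to a filled square.
- line_start (a point): Centre of the open ring (22 mm wide), on the glass surface: the start of the line. Axes as the tablet's. Where the fingers touch is judged at the point midway between their tips: keep it on the line, within about 15 mm to either side, with closed fingers pointing nearly straight down.
- line_mid (a point): Point of the line half-way from the ring to the corner, on the glass surface. Axes as the tablet's. Between ring, corner and square the fingers must not hover just above the line (under 30 mm) without contact: come down at the ring.
- line_corner (a point): The corner of the line, on the glass surface. Axes as the tablet's.
- line_end (a point): Centre of the filled square (20 mm wide), on the glass surface: the finish of the line. Axes as the tablet's.
- platform (a joint): How far the cradle's sprung platform, which carries the tablet, is pressed down (m): 0 untouched, 0.014 at its stop. It starts to give at 1 to 2.5 N, then gives 1.4 mm for each further newton, straight down, and rises when let go; beyond 13 mm (about 10 N) is too hard. 3 to 8 mm is a good light touch.
- jig: The cradle's fixed aluminium base, 230 x 150 x 10 mm, screwed to the table. Origin at the centre of its underside, axes along the tablet's. The tablet's underside stands 34 mm above it, untouched.
- suction_cup: A light grey rubber suction cup with a grip, 36 mm wide and 38 mm tall, standing loose on the glass beside the line, at least 38 mm clear of it. Origin at the centre of its underside. Not to be touched or moved.
- phone: A dismantled phone, 145 x 70 x 8 mm, lying loose on the teal repair mat; a bystander. Origin at the centre of its underside.
- screwdriver: A screwdriver about 150 mm long, lying loose on the repair mat; a bystander.
- screw_jar: A small jar, 36 mm wide and 40 mm tall, standing on the repair mat; a bystander. Origin at the centre of its underside.
- tip_tin: A round brass tip-cleaner tin, 54 mm wide and 28 mm tall, standing loose on the table on the robot's side; a bystander. Origin at the centre of its underside.
- microscope: A microscope on a round foot, 64 mm wide and 138 mm tall, standing loose on the table beyond the work; a bystander. Origin at the centre of its underside.
- tweezers: Tweezers 120 mm long, 7 mm high, lying loose on the table at the robot's right; a bystander.
There are look-alikes about, which are no part of the job. What is meant by the tablet is not blue, and is the larger of those in its own colour.

How it is judged:
On the way, in this order (a step that is already met when the one before it is completed fails the run):
1. the fingertips touch the glass on the open ring (contact force between the fingers and tablet above 0.3 N and horizontal distance between the grasp point and line_start below 0.018 m), for 0.1 s.
2. they pass the middle of the long stretch in contact (contact force between the fingers and tablet above 0.3 N and horizontal distance between the grasp point and line_mid below 0.018 m), for 0.02 s.
3. they reach the corner in contact (contact force between the fingers and tablet above 0.3 N and horizontal distance between the grasp point and line_corner below 0.018 m), for 0.02 s.
4. they reach the filled square in contact (contact force between the fingers and tablet above 0.3 N and horizontal distance between the grasp point and line_end below 0.018 m), for 0.2 s.
At the end, for the whole second after the job is handed in: The fingertips rest on the filled square (the point between them within 18 mm of its centre), pressing with over 0.3 N and holding the cradle down between 0.5 and 13 mm; the tablet lies in its cradle and the suction cup stands on the glass (all of step 4 and value of joint platform between 0.0005 and 0.013 m and distance of tablet from where it was at the start of the episode below 0.02 m and z of tablet in the frame of jig below 0.04 m and distance of suction_cup from where it was at the start of the episode below 0.025 m and angle between suction_cup's own z axis and vertical below 0.3 rad); the arm keeps its last pose, push and grip.
It fails at once if pressed too hard: the cradle goes down to its stop (over 13 mm) (value of joint platform above 0.013 m).
It fails at once if the fingers touch the glass away from the line (over about 22 mm) (contact force between the fingers and tablet above 0.5 N and not ((x of the grasp point in the frame of tablet between -0.097 and 0.097 m and y of the grasp point in the frame of tablet between -0.064 and -0.02 m) or (x of the grasp point in the frame of tablet between 0.05 and 0.094 m and y of the grasp point in the frame of tablet between -0.067 and 0.067 m))).
It fails at once if the fingers are over a stretch of the line, within about 25 mm of the glass, without touching it (contact force between the fingers and tablet below 0.05 N and value of joint platform below 0.0005 m and z of the grasp point in the frame of tablet between 0 and 0.055 m and ((x of the grasp point in the frame of tablet between -0.048 and 0.046 m and y of the grasp point in the frame of tablet between -0.06 and -0.024 m) or (x of the grasp point in the frame of tablet between 0.054 and 0.09 m and y of the grasp point in the frame of tablet between -0.016 and 0.018 m))).
It fails at once if the tablet is lifted, tipped or shifted out of the cradle (z of tablet in the frame of jig above 0.04 m or angle between tablet's own z axis and vertical above 0.08 rad or distance of tablet from where it was at the start of the episode above 0.02 m).
It fails at once if the suction cup is touched, moved, lifted or tipped, or a bystander is moved over 20 mm (contact force between any of the arm, the fingers and suction_cup above 0.3 N or distance of suction_cup from where it was at the start of the episode above 0.025 m or angle between suction_cup's own z axis and vertical above 0.3 rad or distance of any of phone, screwdriver, screw_jar, tip_tin, microscope, tweezers from where it was at the start of the episode above 0.02 m).
It also fails if it takes over 43 s, if anything falls off the work surface, if the arm or the gripper's body presses on something with over 40 N, if the wrist force passes 120 N, or if a joint passes its speed limit or range.

## Robot

A 6-joint arm with a two-finger parallel gripper is mounted at the origin on the work surface. World frame = base frame: x ahead of the robot, y to its left, z up, the work surface at z = 0. Lengths are in m, angles in rad, forces in N, time in s.
With the tool pointing down it reaches from about 0.375 to 0.975 m from the base axis. Payload 3.8 kg.
Tool frame: the origin (TCP) lies midway between the tips of the shut fingers; the grasp point (between the pads) lies 19 mm behind it; z points along the fingers, y is the line along which they close (so a half turn about z gives the same grasp; the last joint's range is limited). The gripper opens to 88 mm and grips with 3 to 60 N. Pads are 18 mm wide; open, the fingers measure 123 mm over their backs; the gripper's body (75 mm by 187 mm) begins 45 mm behind the grasp point.
Start: joints at [-1.204, 0.264, 1.604, -0, 1.274, -0.037], TCP at [0.265, -0.621, 0.239] pointing down, gripper open.
Joint ranges: [-2.63, 2.63], [-0.94, 2.18], [0.31, 2.57], [-1.31, 4.45], [0, 2.66], [-2.55, 2.55]. Speed limits (rad/s): [2.57, 2.57, 3.14, 3.14, 3.14, 3.14].

## Interface

Orientations are given as a rotation vector (axis times angle).
In Python, from cell import manip, inverse_kinematics, cams, order gives the robot as it stands. Calls block until the motion is done:
- manip.move_pose(position, orientation): joint-space move of the TCP to a pose.
- manip.move_linear(position, rate=0.15, rot=None): straight line of the TCP; rot=None keeps the orientation; rate is the mean speed in m/s.
- manip.set_joints(angles): joint-space move.
- manip.set_gripper(opening, force=None): finger opening in m; force is the grip in N (None keeps the last); returns when the fingers have stopped.
- manip.dwell(seconds).
- inverse_kinematics(position, orientation): joint angles nearest the present ones, or None.
- manip.state(): the state.
- cams.capture(name): name is "scene" or "top"; returns a dict with "image" (420x560x3 uint8, blue, green, red), "z_map" (420x560 float32, m along the optical axis (not along the pixel's ray), 0 where there is no reading), "intrinsics" (3x3 intrinsics, pixels), "position" and "orientation" of the camera in the world. Camera axes: x right, y down, z forward; pixel columns grow to the right and rows downward; lengths in m; the calibration is good to about 2 mm. A picture is of the moment at which its call begins.
A pose or a line that the arm cannot do raises manip.IKError and nothing moves.
- order.close_job(): hands the job in; it is judged then, once.
The state is a dict: "clock": time; "joint_pos": joint angles; "joint_velocities": joint speeds; "tau": joint torques, N m; "tool_pos": TCP position; "tcp_rot": TCP orientation; "contact_force": force on the tool from outside, world axes, zero at the start; "moment": the same for the moment, N m; "gripper_width": finger opening in m; "grasp_force": force on a finger pad.
Only numpy, scipy, OpenCV 4.12 (cv2) and the standard library are available. Lean on these libraries where they do the work, as an engineer would, in place of code of your own. Each camera call takes 0.05 s, during which the arm holds its last target. There are 200 camera calls.

## Working session

There is one attempt and no reset: what is moved stays moved. The work goes in short steps, each a Python script; the robot and the scene stay as the last script left them, time stands still between calls to the robot, and variables do not carry over. Pictures are saved under pics/ and viewed, at most 10 in all, crops included, and the job is handed in when it is done.

```bash
mkdir -p pics; ls
python3 - <<'E'
from cell import manip,cams
import cv2,numpy as np
for n in("scene","top"):
    c=cams.capture(n); cv2.imwrite(f"pics/{n}0.png",c["image"]); np.savez(f"{n}0.npz",**c)
    print(n,c["position"],c["orientation"],c["intrinsics"])
s=manip.state();print(s["clock"],s["contact_force"],s["tcp_rot"])
E
```

```text
pics
scene [1.06645806 0.59278381 0.91712605] [-0.97844591 -2.48420057  1.0035621 ] [[467.69389916   0.         279.77140754]
 [  0.         467.69389916 210.19800822]
 [  0.           0.           1.        ]]
top [ 0.35138632 -0.01282845  1.26882356] [-2.11713041  2.17597562 -0.12255209] [[537.42483607   0.         280.36190569]
 [  0.         537.42483607 201.74220003]
 [  0.           0.           1.        ]]
0.1 [-0.08150035  0.47694554 -0.14057883] [-3.07587237e+00 -6.29615895e-01  5.38524187e-04]
```

View pics/top0.png

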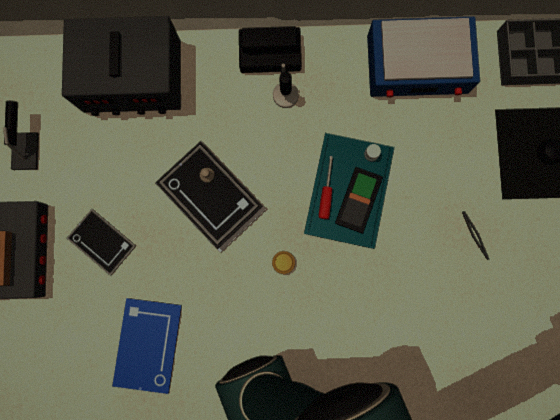

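View pics/scene0.png

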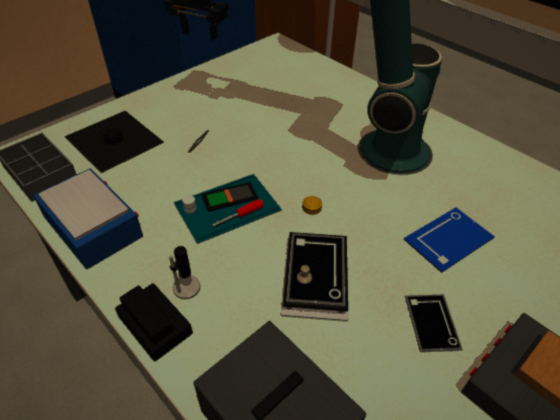

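The top view shows three tablet look-alikes:
- A large dark one in a cradle at (211,195), with a suction cup at (206,174).
- A small dark one at (101,241).
- A blue one at (148,346).

The one meant is at (211,195): it isn't blue, it's the larger of the dark ones, and it has the cradle and cup. Its ring is at (174,184), corner at (218,228) and square at (243,204). The scene view agrees, with the ring at (335,294), corner near (335,241) and square at (299,241).

```bash
cat > h.py <<'E'
import numpy as np,cv2
from scipy.spatial.transform import Rotation as R
def load(n): return dict(np.load(n+"0.npz"))
def cast(c,uv,z):
    uv=np.atleast_2d(uv).astype(float); K=c["intrinsics"]
    d=np.c_[(uv-K[:2,2])/K[0,0],np.ones(len(uv))]@R.from_rotvec(c["orientation"]).as_matrix().T
    return c["position"]+d*((z-c["position"][2])/d[:,2])[:,None]
E
python3 - <<'E'
from h import *
out=[]
for n,box in(("top",(150,135,275,255)),("scene",(280,228,352,322))):
    c=load(n); x0,y0,x1,y1=box; im=c["image"]
    m=np.zeros(im.shape[:2],np.uint8)
    g=im.min(2); m[y0:y1,x0:x1]=(g[y0:y1,x0:x1]>95)*255
    k,lab,st,cen=cv2.connectedComponentsWithStats(m)
    for i in range(1,k):
        if st[i,4]<15: continue
        print(n,st[i],cen[i].round(1))
    # depth of dark glass
    K=c["intrinsics"]; 
    for p in ([(190,205),(215,205),(195,160)] if n=="top" else [(315,280),(325,255)]):
        z=np.median(c["z_map"][p[1]-3:p[1]+4,p[0]-3:p[0]+4])
        P=c["position"]+R.from_rotvec(c["orientation"]).apply([(p[0]-K[0,2])/K[0,0]*z,(p[1]-K[1,2])/K[0,0]*z,z]); print("glass pt",P.round(4))
    s=4 if n=="top" else 5
    out.append(cv2.resize(im[y0:y1,x0:x1],None,fx=s,fy=s,interpolation=cv2.INTER_CUBIC))
h=480;o=[cv2.resize(a,(int(a.shape[1]*h/a.shape[0])*4//5,h*4//5)) for a in out]
cv2.imwrite("pics/crop.png",np.hstack(o)); print([a.shape for a in o])
E
```

```text
top [ 150  135  125  120 8701] [213.  193.3]
top [169 179  10  10  31] [173.5 183.6]
top [180 190  68  39 199] [220.2 208.9]
glass pt [0.5103 0.2132 0.0426]
glass pt [0.5088 0.1556 0.0412]
glass pt [0.6161 0.2014 0.0409]
scene [ 280  228   72   94 1282] [316.4 267.1]
scene [297 240   8   5  32] [300.3 241.8]
scene [280 316  60   6 167] [301.2 319.8]
glass pt [0.5676 0.1957 0.0425]
glass pt [0.4969 0.1612 0.042 ]
[(384, 400, 3), (384, 293, 3)]
```

View pics/crop.png

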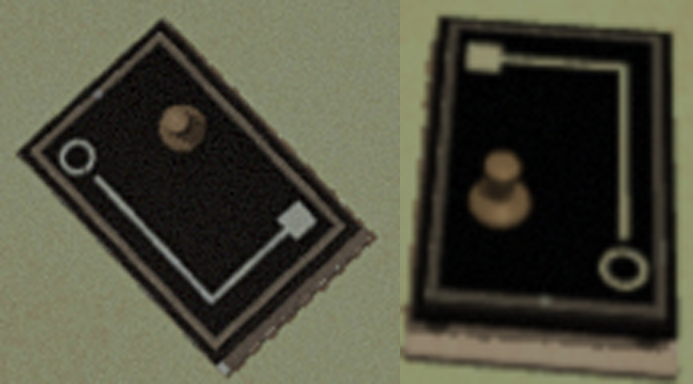

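The crop confirms it: a dark tablet in the rimmed cradle, with the cup beside the L. In the left half the ring is at (77,157), the corner at (211,299) and the square at (297,221). Depth puts the glass at z≈0.042, as expected.

Run:
```python
from h import *
uv={"top":[(173.6,183.8),(215.9,228.4),(242.8,204.1)],"scene":[(334.9,293.6),(334.9,244.2),(300.6,242.2)]}
M=np.array([[-.072,-.042],[.072,-.042],[.072,.042]])
T=[]
for n in uv:
    P=cast(load(n),uv[n],.042)[:,:2]; T.append(P)
    print(n,P.round(4).tolist(),"lengths",np.linalg.norm(np.diff(P,axis=0),axis=1).round(4))
P=np.mean(T,0); a=P-P.mean(0); m=M-M.mean(0)
th=np.arctan2((m[:,0]*a[:,1]-m[:,1]*a[:,0]).sum(),(m*a).sum())
Q=np.array([[np.cos(th),-np.sin(th)],[np.sin(th),np.cos(th)]]); t=P.mean(0)-Q@M.mean(0)
F=M@Q.T+t; print("yaw",th,"centre",t,"fit",F.round(4).tolist(),"res mm",(1e3*(P-F)).round(1).tolist())
np.savez("fit.npz",F=F,th=th,t=t)
top=load("top")
for nm,p,z in(("cup",(205,176),.05),("scope base",(286,97),.0),("tin",(284,263),.02)):
    w=cast(top,p,z)[0]; print(nm,w.round(3),"tablet frame",(Q.T@(w[:2]-t)).round(3))
r=R.from_rotvec([-3.07587237,-.629615895,.0005]).as_matrix(); print("tool y yaw",np.arctan2(r[1,1],r[0,1]))
from cell import inverse_kinematics
for k in range(4):
    # tool z down, tool y at yaw th+k*90deg
    f=th+k*np.pi/2; y=np.array([np.cos(f),np.sin(f),0]); z=np.array([0,0,-1.]); 
    rv=R.from_matrix(np.c_[np.cross(y,z),y,z]).as_rotvec()
    print(k,rv.round(3),[None if (j:=inverse_kinematics(list(p)+[.04],rv)) is None else np.round(j,2).tolist() for p in F])
```

```text
top [[0.5611, 0.2513], [0.4546, 0.154], [0.509, 0.0913]] lengths [0.1442 0.083 ]
scene [[0.5615, 0.2512], [0.4543, 0.1547], [0.5114, 0.0932]] lengths [0.1443 0.0839]
yaw -2.4078060674298825 centre [0.53583979 0.1716279 ] fit [[0.5612, 0.251], [0.4542, 0.1546], [0.5105, 0.0922]] res mm [[0.1, 0.2], [0.2, -0.3], [-0.3, 0.1]]
cup [0.576 0.177 0.05 ] tablet frame [-0.033  0.023]
scope base [ 0.775 -0.015  0.   ] tablet frame [-0.052  0.299]
tin [0.372 0.    0.02 ] tablet frame [0.236 0.018]
tool y yaw -1.166984365741608
0 [ 2.87  -1.277  0.   ] [None, None, [0.13, 0.18, 2.11, -0.0, 0.85, 2.54]]
1 [2.933 1.127 0.   ] [[0.38, 0.34, 1.9, 0.0, 0.9, 1.22], [0.28, 0.12, 2.19, 0.0, 0.84, 1.11], [0.13, 0.18, 2.11, 0.0, 0.85, 0.97]]
2 [1.277 2.87  0.   ] [[0.38, 0.34, 1.9, -0.0, 0.9, -0.35], [0.28, 0.12, 2.19, -0.0, 0.84, -0.46], [0.13, 0.18, 2.11, -0.0, 0.85, -0.6]]
3 [ 1.127 -2.933 -0.   ] [[0.38, 0.34, 1.9, -0.0, 0.9, -1.92], [0.28, 0.12, 2.19, -0.0, 0.84, -2.03], [0.13, 0.18, 2.11, 0.0, 0.85, -2.17]]
```

Both views agree to about 2 mm and the leg lengths match. I'll close the gripper, move above the ring and come down under force monitoring.

Run:
```python
from h import *
from cell import manip
F=np.load("fit.npz")["F"]; rv=[1.277,2.87,0]
th=float(np.load("fit.npz")["th"])+np.pi; y=np.array([np.cos(th),np.sin(th),0]); z=np.array([0,0,-1.])
rv=R.from_matrix(np.c_[np.cross(y,z),y,z]).as_rotvec()
manip.set_gripper(0.0)
manip.move_pose([*F[0],.20],rv)
manip.move_linear([*F[0],.06],rate=.12)
manip.dwell(.2); s=manip.state(); f0=np.array(s["contact_force"]); print(s["clock"],s["tool_pos"],s["gripper_width"],f0)
zt=.046
while zt>.036:
    manip.move_linear([*F[0],zt],rate=.02); manip.dwell(.1)
    s=manip.state(); f=np.array(s["contact_force"])-f0
    print(round(s["clock"],2),round(zt,4),np.round(s["tool_pos"],4),f.round(2))
    if f[2]>4.5: break
    zt-=.001
np.savez("touch.npz",f0=f0,zt=zt,rv=rv)
```

```text
6.1417 [0.56174095 0.25126849 0.06088129] 0.0004772271825377139 [-0.15392248  0.58060804  0.23276949]
7.09 0.046 [0.5614 0.2511 0.0462] [ 0.17 -1.    0.64]
7.44 0.045 [0.5612 0.251  0.045 ] [ 0.23 -0.08 -0.3 ]
7.79 0.044 [0.5611 0.251  0.044 ] [ 0.59 -0.43 -1.02]
8.14 0.043 [0.5612 0.251  0.0429] [ 0.24 -0.53 -0.94]
8.49 0.042 [0.5614 0.2511 0.0423] [0.55 0.14 1.32]
8.84 0.041 [0.5614 0.2512 0.0412] [-0.02 -0.42  2.2 ]
9.19 0.04 [0.5614 0.2511 0.0402] [0.9  0.67 2.95]
9.54 0.039 [0.5614 0.2511 0.0392] [0.63 0.07 3.52]
9.89 0.038 [0.5614 0.2511 0.0381] [1.24 0.7  3.99]
10.24 0.037 [0.5614 0.2512 0.0372] [-0.03 -0.38  4.98]
```

Contact was at z≈0.042 and the cradle is now about 5 mm down at 5 N, which is a light touch. Next I'll slide along the line in short segments and check the force at each.

Run:
```python
from h import *
from cell import manip
F=np.load("fit.npz")["F"]; d=np.load("touch.npz"); f0=d["f0"]; zt=float(d["zt"])
def go(a,b,n):
    global zt
    for i in range(1,n+1):
        p=a+(b-a)*i/n; manip.move_linear([*p,zt],rate=.04); s=manip.state(); f=s["contact_force"]-f0
        print(round(s["clock"],2),round(zt,4),(1e3*(np.array(s["tool_pos"])-[*p,zt])).round(1),f.round(2))
        if f[2]>7.5: zt+=.001
        if f[2]<2.5: zt-=.001
go(F[0],F[1],5); go(F[1],F[2],3)
manip.dwell(.5); s=manip.state(); print(s["clock"],s["tool_pos"],s["contact_force"]-f0)
from cell import cams
c=cams.capture("scene"); cv2.imwrite("pics/end.png",cv2.resize(c["image"][200:340,230:420],None,fx=4,fy=4))
```

```text
11.11 0.037 [-0.7 -0.6  0. ] [1.95 0.02 5.44]
11.97 0.037 [-0.7 -0.6  0. ] [1.8  1.14 4.33]
12.84 0.037 [-0.7 -0.6 -0. ] [2.66 0.17 5.01]
13.71 0.037 [-0.8 -0.6 -0. ] [2.05 0.32 4.94]
14.57 0.037 [-0.8 -0.6 -0.1] [ 2.05 -0.28  4.75]
15.43 0.037 [-3.1 -0.8 -1.1] [-2.04  2.31  5.69]
16.27 0.037 [-3.3 -0.6 -1.1] [-2.76  0.78  6.46]
17.12 0.037 [-3.4 -0.5 -1.1] [-0.93  0.65  5.88]
17.625 [0.50714036 0.09173432 0.03591641] [-2.18220006 -0.34075902  5.94842236]
```

View pics/end.png

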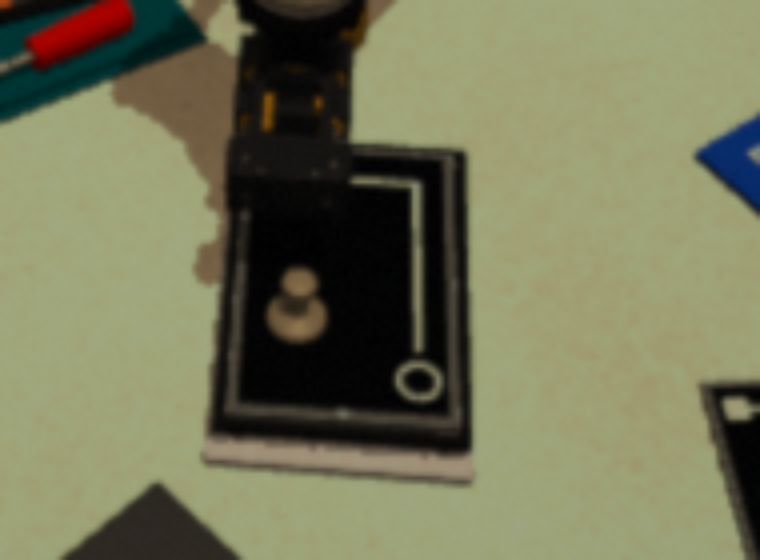

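The fingers stand on the square (about (290,190) in the crop), with the cup upright at (297,310) and the tablet still seated in the cradle. The press is about 6 N at roughly 6 mm down, 3.4 mm from the square's centre, so I'm handing in.

```bash
python3 -c "
from cell import order
print(order.close_job())"
```

```text
the job is handed in; nothing more can be done
None
```

The touch test is done and handed in: the fingertips slid from the ring round the corner to the filled square at about 4–6.5 N (the cradle roughly 5–6 mm down), and are holding there lightly; no verdict was returned.

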